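Stack an idler pulley set on its kitting spindle

TASK

Build up the idler pulley set on the upright spindle of the kitting stand, so that from the bottom upwards it holds the wide flat thrust washer, the spacer sleeve, the grooved pulley and last the knurled cap closing the top, each fitted down over the spindle and seated flat on the one below. Do not push the tape roll and the steel gauge block about; leave them standing where they are.

Things in the scene. Friction and masses are not known exactly. Their poses are not given: they have to be found in the camera images.
- stand: Kitting stand, fixed to the bench: aluminium plate 90 x 90 x 10 mm with a plain upright steel spindle at its centre, 14 mm in diameter, whose tip is 72 mm above the bench (62 mm above the plate); the top 9 mm taper to 6 mm diameter. Origin: centre of the plate's underside, on the spindle's axis, at bench height; z up along the spindle.
- washer: Thrust washer: the widest and flattest of the four parts, bright steel disc 60 mm in diameter and 10 mm thick with a 22 mm through hole. Lies flat. Origin: centre of its underside; z up along the hole.
- sleeve: Spacer sleeve: short plain steel tube standing upright, 32 mm outside diameter, 24 mm high, 22 mm through bore. Origin: centre of its underside; z up along the bore.
- pulley: Pulley: black plastic disc 50 mm in diameter and 18 mm thick with a V groove round its rim between two full-width flanges (it can be gripped across the rim), 22 mm through hole. Lies flat. Origin: centre of its underside; z up along the hole.
- cap: Cap: round knurled aluminium cap 38 mm in diameter and 20 mm high, top closed; underneath is a blind hole 22 mm in diameter and 14 mm deep. Stands hole down, as it is to be fitted. Origin: centre of its underside; z up.
- tape: Bystander: roll of white tape lying flat, 58 mm in diameter, 34 mm high. Loose; to be left where it is. Origin: centre of its underside.
- block: Bystander: steel gauge block 25 x 50 x 25 mm (x, y, z). Loose; to be left where it is. Origin: centre of its underside.
Mind the look-alikes: they are no part of the job. Leave any orange look-alike of the cap alone.

How it is judged:
On the way, in this order (a step that is already met when the one before it is completed fails the run):
1. the thrust washer lies flat on the stand's plate, round the spindle (horizontal distance between washer and stand below 0.007 m and z of washer in the frame of stand between 0.007 and 0.013 m and angle between washer's own z axis and vertical below 0.12 rad), for 0.2 s.
2. the spacer sleeve stands on the washer, round the spindle (horizontal distance between sleeve and stand below 0.007 m and z of sleeve in the frame of stand between 0.017 and 0.023 m and angle between sleeve's own z axis and vertical below 0.12 rad), for 0.2 s.
3. the grooved pulley lies flat on the sleeve, round the spindle (horizontal distance between pulley and stand below 0.007 m and z of pulley in the frame of stand between 0.041 and 0.047 m and angle between pulley's own z axis and vertical below 0.12 rad), for 0.2 s.
4. the cap sits over the spindle's tip, flat on the pulley (horizontal distance between cap and stand below 0.007 m and z of cap in the frame of stand between 0.059 and 0.065 m and angle between cap's own z axis and vertical below 0.12 rad), for 0.2 s.
At the end, for the whole second after the job is handed in: All four are released and at rest on the spindle, within 7 mm of its axis and 0.12 rad of level, undersides within 3 mm of these heights above the stand's underside: washer 10, sleeve 20, pulley 44, cap 62 mm (each resting on the one below) (all of step 1 and all of step 2 and all of step 3 and all of step 4 and linear speed of each of washer, sleeve, pulley, cap below 0.02 m/s and angular speed of each of washer, sleeve, pulley, cap below 0.3 rad/s); the robot touches nothing.
It fails at once if the tape roll is pushed more than 30 mm from where it stood, or tipped over (distance of tape from where it was at the start of the episode above 0.03 m or angle between tape's own z axis and vertical above 0.4 rad).
It fails at once if the gauge block is pushed more than 30 mm from where it stood, or tipped over (distance of block from where it was at the start of the episode above 0.03 m or angle between block's own z axis and vertical above 0.4 rad).
It also fails if it takes over 109 s, if anything falls off the work surface, if the arm or the gripper's body presses on something with over 40 N, if the wrist force passes 120 N, or if a joint passes its speed limit or range.

ROBOT

A 6-joint arm with a two-finger parallel gripper is mounted at the origin on a cart in front of the work surface, level with it; the furniture and walls round the work are solid. World frame = base frame: x ahead of the robot, y to its left, z up, the work surface at z = 0. Lengths are in m, angles in rad, forces in N, time in s.
With the tool pointing down it reaches from about 0.3 to 0.825 m from the base axis. Payload 5.4 kg.
Tool frame: the origin (TCP) lies on the centre line of the jaws, within the pads' length; the fingertips stand 19 mm ahead of it and the grasp point (between the pads) is the TCP; y points along the fingers, z is the direction in which the jaws open and shut, and the axes are right-handed (so a half turn about y gives the same grasp; the last joint's range is limited). The gripper opens to 92 mm and grips with 3 to 60 N. Pads are 20 mm wide; open, the fingers measure 128 mm over their backs; the gripper's body (75 mm by 189 mm) begins 69 mm behind the grasp point.
Start: joints at [-1.358, 0.158, 1.597, -0, 1.386, -0.21], TCP at [0.236, -0.524, 0.234] pointing down, gripper open.
Joint ranges: [-2.91, 2.91], [-0.94, 2.29], [0.18, 2.7], [-1.29, 4.43], [0.17, 2.64], [-3, 3]. Speed limits (rad/s): [2.57, 2.57, 3.14, 3.14, 3.14, 3.14].

INTERFACE

Orientations are given as a rotation vector (axis times angle).
In Python, from plant import arm, read_camera, ticket, regions_of, spot_point gives the robot as it stands.
- The arm moves only by the tool send_rows, never from a script. Its argument "plan" is a list that holds one entry, the list of rows, each a list of 5 numbers: the opening, from 0 (shut) to 1 (fully open), then the shift along the tool's x, y, z in cm, then the turn about the tool's y in rad. In form: [[[fingers, x, y, z, spin], ...]]. A call has 1 to 5 rows; each row shifts and turns the commanded pose from where the row before left it, along the tool's axes as they then stand; what a row does not reach is not made up. A row lasts 1/10 s, in which the tool goes at most 50 mm and 8.59 degrees, less where a joint would pass 70% of its speed; a pose out of reach is approached as far as the arm can. A call is refused whole if a number of a shift passes 5 or a number of a turn 0.15, either way. A call with a gripper value outside its range is refused whole. The fingers move at their own pace and stop on an object; "squeeze" is the grip in N (left out, the last holds). Time passes only in rows, so rows that do not move let the fingers close. It gives the time, the measured TCP pose, the force and the opening at its end, in the units of the state.
- arm.sense(): the state, without advancing time (a new reading comes with each control period).
- read_camera(name): name is "scene" or "top" or "wrist"; returns a dict with "img" (480x640x3 uint8, red, green, blue), "fx", "fy", "cx", "cy" (pixels), "cam_to_world" (4x4, takes a point from camera to world coordinates). Camera axes: x right, y up, looking along -z (the intrinsics and any distortion apply to the point x, -y, -z); pixel columns grow to the right and rows downward; lengths in m; the calibration is good to about 2 mm. A picture is of the moment at which its call begins. There is no depth.
- ticket.hand_in(): hands the job in, once; it reports no verdict.
Trained networks look in the newest picture that a camera, given by its name, has taken for a name from the list of things; names that differ only in an ending like _2 or _b are one class to them, and where a whole thing is asked for, a point or a joint stands for the part that bears it (a point fixed in the world has none). Each returns a list of dicts, best first, with "conf" (0 to 1); they miss things now and then, are a little off and sometimes report something else, mostly with a low value. They report only what shows in the picture. A call takes as long as a camera call. They do not tell look-alikes from the thing itself.
- regions_of(label, camera): "region" (480x640 bool, what is visible of it).
- spot_point(label, camera): "centre" ([x, y, z] in m, in world coordinates, good to about 4 mm: a listed point, or the origin of a listed thing).
The state is a dict: "clock": time; "joint_pos": joint angles; "joint_vel": joint speeds; "effort": joint torques, N m; "ee_pos": TCP position; "orientation": TCP orientation; "ft_force": force on the tool from outside, world axes, zero at the start; "moment": the same for the moment, N m; "grip_width": finger opening in m.
Only numpy, scipy, OpenCV 4.12 (cv2) and the standard library are available. Lean on these libraries where they do the work, as an engineer would, in place of code of your own. Each camera call takes 0.05 s, during which the arm holds its last target. There are 200 camera calls.

## Working session

There is one attempt and no reset: what is moved stays moved. The work goes in short steps, Python scripts to look and compute and a tool call to move; the robot and the scene stay as the last step left them, time stands still between calls to the robot, and variables do not carry over. Pictures are saved under pics/ and viewed, on a budget of 14 in all, crops included, one or two more only if the job needs it, and the job is handed in when it is done.

Besides the shell and the picture viewer there is one more tool, called after "Emit:" as name(argument=value, ...) on one line, values as JSON. send_rows: Moves the arm, as the interface text tells. Its arguments: {"type":"object","properties":{"plan":{"type":"array"},"squeeze":{"type":"number"}},"required":["plan"]}

```bash
ls; mkdir -p pics; cat > h.py <<'E'
import numpy as np, cv2
from plant import arm, read_camera, ticket, regions_of, spot_point
from scipy.spatial.transform import Rotation as R
def save(im,n): cv2.imwrite('pics/'+n,im[:,:,::-1])
def st():
    s=arm.sense(); print('t',round(s['clock'],2),'p',np.round(s['ee_pos'],4),'w',round(s['grip_width'],4),'f',np.round(s['ft_force'],1),'q',np.round(s['joint_pos'],2)); print(np.round(R.from_rotvec(s['orientation']).as_matrix(),3)); return s
def px(c,p):
    M=np.linalg.inv(np.array(c['cam_to_world'])); q=M[:3,:3]@np.array(p)+M[:3,3]
    return c['cx']+c['fx']*q[0]/-q[2], c['cy']-c['fy']*q[1]/-q[2]
def ray(c,u,v,z):
    M=np.array(c['cam_to_world']); d=M[:3,:3]@np.array([(u-c['cx'])/c['fx'],-(v-c['cy'])/c['fy'],-1]); o=M[:3,3]
    return o+d*(z-o[2])/d[2]
E
cat > a.py <<'E'
from h import *
s=st()
for n in ['scene','top']:
    c=read_camera(n); save(c['img'],n+'1.png'); print(n,[k for k in c], c['fx'])
    for l in ['stand','washer','sleeve','pulley','cap','tape','block']:
        for d in spot_point(l,n)[:4]: print(n,l,round(d['conf'],2),np.round(d['centre'],3),np.round(px(c,d['centre'])))
E
python3 a.py
```

```text
pics
t 0.0 p [ 0.2358 -0.5238  0.2326] w 0.0918 f [-0.8 -0.5 -0.1] q [-1.36  0.16  1.6   0.    1.39 -0.21]
[[-0.912 -0.     0.41 ]
 [-0.41   0.002 -0.912]
 [-0.    -1.    -0.002]]
scene ['img', 'fx', 'fy', 'cx', 'cy', 'cam_to_world'] 606.140124504608
scene stand 0.84 [ 0.415 -0.281 -0.004] [340. 315.]
scene pulley 0.57 [ 0.442  0.176 -0.001] [224. 210.]
scene cap 0.62 [ 0.432 -0.142 -0.002] [303. 277.]
scene tape 0.5 [ 0.448 -0.434  0.004] [402. 346.]
top ['img', 'fx', 'fy', 'cx', 'cy', 'cam_to_world'] 479.0737123287122
top stand 0.86 [ 0.42  -0.283 -0.   ] [381. 277.]
top washer 0.94 [ 0.576 -0.207  0.003] [347. 211.]
top sleeve 0.69 [ 0.547 -0.335 -0.001] [401. 224.]
top pulley 0.58 [0.444 0.171 0.   ] [185. 267.]
top cap 0.76 [ 0.432 -0.14  -0.003] [320. 272.]
top cap 0.54 [ 0.518 -0.516 -0.   ] [478. 236.]
top tape 0.76 [ 0.45  -0.436 -0.001] [446. 264.]
top block 0.77 [ 0.443  0.313 -0.001] [124. 267.]
```

View pics/top1.png

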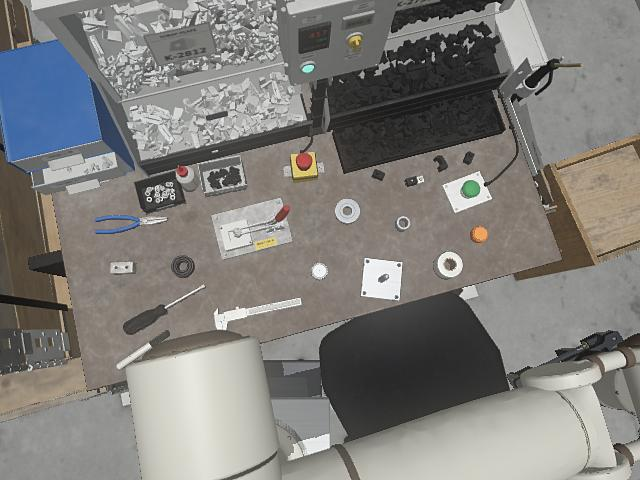

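View pics/scene1.png

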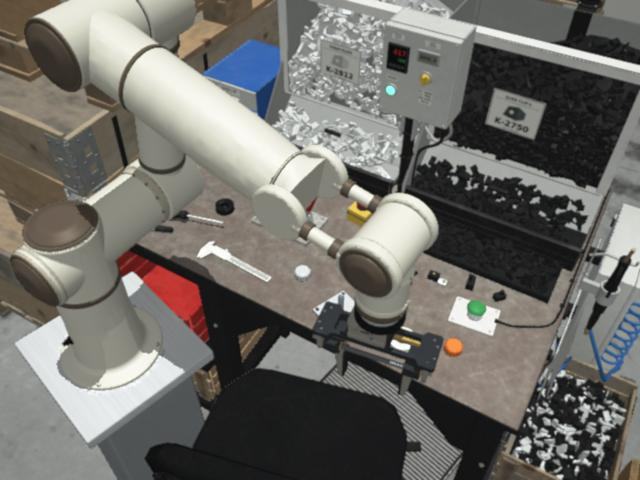

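The top view shows these candidates:
- **Washer:** bright flat ring at (347,211). The white tape at (449,264) could be mistaken for it.
- **Sleeve:** small tube at (403,223).
- **Cap:** grey at (320,271). The orange one at (480,235) is the look-alike.
- **Pulley:** black ring at (182,266).
- **Stand:** (382,279).

I choose the bright ring, the tube, the black ring and the grey cap, and check them in one close crop.

```bash
python3 - <<'E'
import cv2,numpy as np
im=cv2.imread('pics/top1.png')
t=[cv2.resize(im[v-25:v+25,u-30:u+30],(260,216),interpolation=cv2.INTER_CUBIC) for u,v in [(347,211),(403,223),(182,266),(320,271),(480,235),(382,279)]]
cv2.imwrite('pics/m.png',np.vstack([np.hstack(t[:3]),np.hstack(t[3:])]))
E
```

```text
(no output)
```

View pics/m.png

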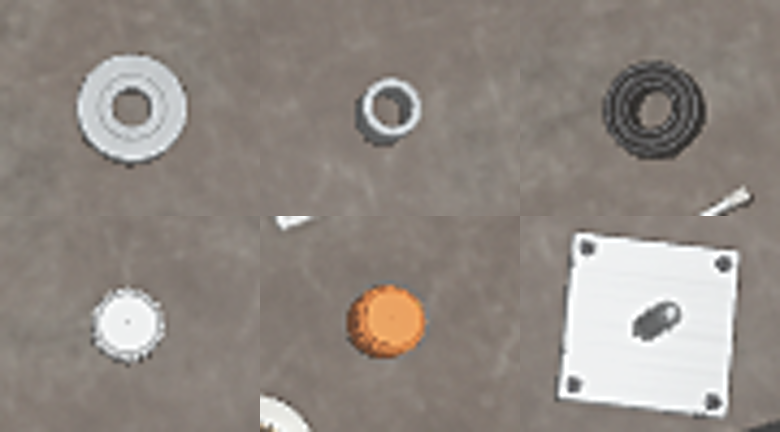

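Emit:
send_rows(plan=[[[1, -4, 0, -1.4, 0], [1, -4, 0, -1.4, 0], [1, -4, 0, -1.4, 0], [1, -4, 0, -1.4, 0], [1, -4, 0, -1.4, 0]]], squeeze=20)

```text
clock: 1.3
ee_pos: [0.3906, -0.3772, 0.2338]
orientation: [-0.426, 1.988, -1.989]
ft_force: [0.9, -0.2, 0.3]
grip_width: 0.092
```

Emit:
send_rows(plan=[[[1, -4, 1, -1.4, 0], [1, -4, 1, -1.4, 0], [1, -4, 1, -1.4, 0], [1, -4, 1, -1.4, 0], [1, -4, 1, -1.4, 0]]])

```text
clock: 1.8
ee_pos: [0.5444, -0.2312, 0.1833]
orientation: [-0.426, 1.988, -1.988]
ft_force: [0.3, -0.4, -0.9]
grip_width: 0.0919
```

The crop shows the washer, sleeve, pulley and plain grey cap as expected, with the orange look-alike separate. Next is a close look with the wrist camera.

```bash
cat > look.py <<'E'
from h import *
import sys
# usage: look.py label ztop [pic]   : wrist estimate of the part + moves
def look(l,z,pic=None,cam='wrist'):
    c=read_camera(cam)
    if pic: save(c['img'],pic)
    s=st(); p=np.array(s['ee_pos']); Q=R.from_rotvec(s['orientation']).as_matrix()
    for d in spot_point(l,cam)[:2]:
        print('spot',l,round(d['conf'],2),np.round(d['centre'],4),'shift cm',np.round(100*Q.T@(np.array(d['centre'])-p),2))
    for d in regions_of(l,cam)[:2]:
        m=d['region'].astype(np.uint8); k=max(cv2.findContours(m,0,2)[0],key=cv2.contourArea)
        P=np.array([ray(c,u,v,z) for u,v in k[:,0]]); (x,y),r=cv2.minEnclosingCircle(np.float32(P[:,:2]*1000))
        q=np.array([x/1000,y/1000,z]); print('reg',round(d['conf'],2),np.round(q,4),'r',round(r,1),'shift cm',np.round(100*Q.T@(q-p),2),'px',np.round(px(c,q)))
if __name__=='__main__': look(sys.argv[1],float(sys.argv[2]),*sys.argv[3:])
E
python3 look.py washer 0.01 w1.png; python3 look.py washer 0.01 x.png top;python3 look.py stand 0.01 w2.png; python3 look.py stand 0.01 x.png top
```

```text
t 1.85 p [ 0.547  -0.226   0.1813] w 0.0921 f [-0.4  4.3 -0.4] q [-0.6   0.25  1.6   0.    1.3   0.55]
[[-0.91   0.001  0.414]
 [-0.414  0.004 -0.91 ]
 [-0.003 -1.    -0.004]]
reg 0.9 [ 0.5765 -0.205   0.01  ] r 30.5 shift cm [-3.51 17.15 -0.63] px [304. 178.]
t 2.0 p [ 0.5434 -0.2319  0.1833] w 0.0919 f [-0.9 -0.4 -0. ] q [-0.61  0.24  1.6  -0.    1.3   0.54]
[[-0.911 -0.001  0.412]
 [-0.412  0.    -0.911]
 [ 0.001 -1.    -0.   ]]
t 2.15 p [ 0.5428 -0.2337  0.1841] w 0.092 f [-0.3  0.1  0.6] q [-0.61  0.24  1.6  -0.    1.3   0.54]
[[-0.913  0.     0.409]
 [-0.409 -0.001 -0.913]
 [-0.    -1.     0.001]]
spot stand 0.71 [ 0.4164 -0.2792  0.003 ] shift cm [13.4  18.11 -1.04]
reg 0.93 [ 0.4199 -0.2794  0.01  ] r 61.2 shift cm [13.09 17.41 -0.88] px [308. 363.]
t 2.3 p [ 0.5428 -0.2337  0.1841] w 0.092 f [0.6 0.3 0.4] q [-0.61  0.24  1.6  -0.    1.3   0.54]
[[-0.913  0.001  0.409]
 [-0.409 -0.001 -0.913]
 [-0.    -1.     0.001]]
spot stand 0.84 [ 0.4189 -0.2842 -0.0013] shift cm [13.38 18.54 -0.47]
reg 0.78 [ 0.415  -0.2817  0.01  ] r 62.6 shift cm [13.63 17.41 -0.85] px [381. 279.]
```

View pics/w1.png

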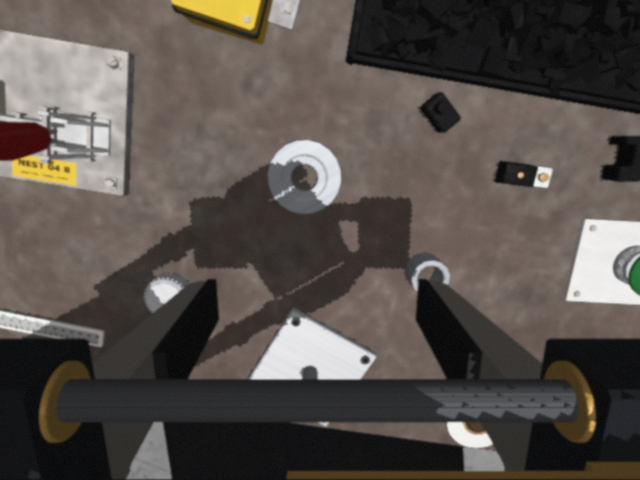

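The washer is at (304,178) in the wrist view, with the sleeve, cap and stand clear of the fingers. I go down over it.

Emit:
send_rows(plan=[[[1, -2.2, 2, -0.6, 0], [1, -2, 3, -0.6, 0], [1, 0, 4, 0, 0], [1, 0, 3.2, 0, 0], [1, 0, 0, 0, 0]]])

```text
clock: 2.9
ee_pos: [0.5728, -0.2024, 0.0564]
orientation: [-0.435, 1.998, -1.984]
ft_force: [-1.6, 0.3, -1.0]
grip_width: 0.0919
```

Emit:
send_rows(plan=[[[1, 0, 0, 0, 0], [1, 0, 0, 0, 0]]])

```text
clock: 3.1
ee_pos: [0.5782, -0.2056, 0.0643]
orientation: [-0.423, 1.984, -1.99]
ft_force: [0.5, -0.2, 1.4]
grip_width: 0.0918
```

```bash
python3 look.py washer 0.01 w3.png
```

```text
t 3.15 p [ 0.5783 -0.2056  0.0644] w 0.092 f [-1.  -0.   0.1] q [-0.54  0.43  1.62 -0.    1.09  0.61]
[[-0.912  0.004  0.41 ]
 [-0.41  -0.002 -0.912]
 [-0.003 -1.     0.004]]
spot washer 0.98 [ 0.5731 -0.1999 -0.0022] shift cm [ 0.26  6.66 -0.76]
reg 0.82 [ 0.5775 -0.2048  0.01  ] r 31.0 shift cm [ 0.05  5.44 -0.13] px [315. 275.]
```

Emit:
send_rows(plan=[[[1, 0, 2.2, -0.1, 0], [1, 0, 2, 0, 0], [1, 0, 0, 0, 0], [0.5, 0, 0, 0, 0], [0.5, 0, 0, 0, 0]]], squeeze=20)

```text
clock: 3.75
ee_pos: [0.5765, -0.2037, 0.0204]
orientation: [-0.426, 1.987, -1.988]
ft_force: [-0.3, 0.2, -0.3]
grip_width: 0.078
```

Emit:
send_rows(plan=[[[0.5, 0, 0, 0, 0], [0.5, 0, 0, 0, 0], [0.5, 0, 0, 0, 0]]])

```text
clock: 4.05
ee_pos: [0.5764, -0.2037, 0.0199]
orientation: [-0.426, 1.987, -1.989]
ft_force: [-0.5, -0.8, 0.3]
grip_width: 0.0592
```

Emit:
send_rows(plan=[[[0.3, 0, -2, 0, 0], [0.3, 0, -3, 0, 0], [0.3, 0, -4, 0, 0], [0.3, 3, -2, 0, 0], [0.3, 4, 0, 0, 0]]])

```text
clock: 4.55
ee_pos: [0.5146, -0.2334, 0.1336]
orientation: [-0.423, 1.979, -1.99]
ft_force: [0.5, -1.5, -1.6]
grip_width: 0.0592
```

Emit:
send_rows(plan=[[[0.3, 4, 0, 0, 0], [0.3, 4, 0, 0.5, 0], [0.3, 4, 0, 0, 0], [0.3, 5, 0, 0, 0], [0.3, 0, 0, 0, 0]]])

```text
clock: 5.05
ee_pos: [0.355, -0.3078, 0.1288]
orientation: [-0.424, 1.994, -1.991]
ft_force: [0.3, 0.3, -2.2]
grip_width: 0.0597
```

Emit:
send_rows(plan=[[[0.3, 0, 0, 0, 0], [0.3, 0, 0, 0, 0]]])

```text
clock: 5.25
ee_pos: [0.36, -0.306, 0.1295]
orientation: [-0.427, 1.988, -1.987]
ft_force: [-0.2, 0.3, -2.3]
grip_width: 0.0593
```

```bash
python3 look.py stand 0.01 w4.png; python3 -c "
from h import *
c=read_camera('wrist')
for z in (0,.01,.072): print(px(c,[.4175,-.281,z]))"
```

```text
t 5.3 p [ 0.3602 -0.3059  0.1295] w 0.0593 f [ 0.3  0.3 -2.3] q [-0.96  0.    1.98  0.    1.16  0.19]
[[-0.911  0.     0.412]
 [-0.412  0.    -0.911]
 [-0.    -1.    -0.   ]]
spot stand 0.64 [ 0.4148 -0.278   0.0027] shift cm [-6.12 12.68 -0.29]
reg 0.74 [ 0.4154 -0.2816  0.01  ] r 62.3 shift cm [-6.02 11.95  0.06] px [318. 155.]
(np.float64(318.6545437356064), np.float64(151.86131552277917))
(np.float64(318.7045189100805), np.float64(152.51529039824158))
(np.float64(319.11911686004294), np.float64(157.94071703351))
```

View pics/w4.png

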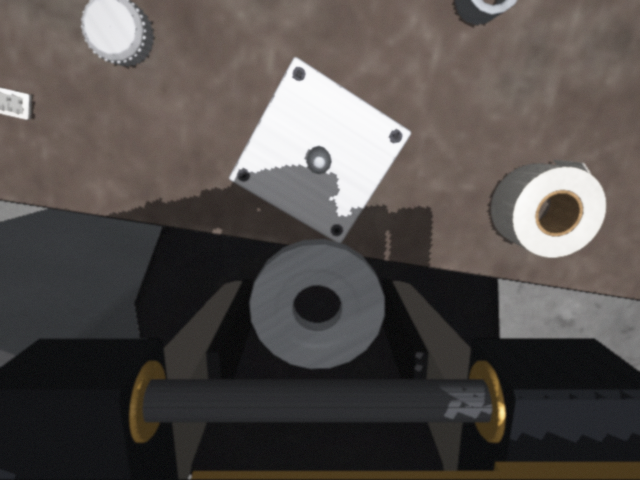

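The spindle tip is at (319,159) and the held washer's outline is centred near (317,304). I turn both into positions.

```bash
python3 - <<'E'
from h import *
c=read_camera('wrist'); s=arm.sense(); p=np.array(s['ee_pos']); Q=R.from_rotvec(s['orientation']).as_matrix()
tip=ray(c,319,159,.072); w=ray(c,317,304,.1195); pl=ray(c,320,152.5,.01)
print(tip,pl,w,p); print('tcp->w',100*Q.T@(w-p),'w->tip',100*Q.T@(tip-w))
E
```

```text
[ 0.41690882 -0.28121737  0.072     ] [ 0.41778482 -0.28183821  0.01      ] [ 0.3618592  -0.30495349  0.1195    ] [ 0.36008825 -0.30598632  0.1295096 ]
tcp->w [-0.20389333  1.00096988 -0.02093792] w->tip [-5.99387154  4.75010741  0.10547778]
```

Emit:
send_rows(plan=[[[0.3, -3, 0, 0.1, 0], [0.3, -3, 0, 0, 0], [0.3, 0, 0, 0, 0], [0.3, 0, 1, 0, 0], [0.3, 0, 1, 0, 0]]])

```text
clock: 6.0
ee_pos: [0.4141, -0.2828, 0.1087]
orientation: [-0.427, 1.988, -1.988]
ft_force: [-0.4, 0.2, -2.3]
grip_width: 0.0592
```

Emit:
send_rows(plan=[[[0.3, 0, 1, 0, 0], [0.3, 0, 1, 0, 0], [0.3, 0, 1, 0, 0], [0.3, 0, 1, 0, 0], [0.3, 0, 0, 0, 0]]])

```text
clock: 6.5
ee_pos: [0.4135, -0.2819, 0.0678]
orientation: [-0.428, 1.992, -1.986]
ft_force: [0.0, 0.3, -3.1]
grip_width: 0.0596
```

Emit:
send_rows(plan=[[[0.3, -0.1, 1.5, 0, 0], [0.3, 0, 1.2, 0, 0], [0.3, 0, 0.8, 0, 0], [0.3, 0, 0, 0, 0], [0.3, 0, 0, 0, 0]]])

```text
clock: 7.0
ee_pos: [0.4155, -0.2824, 0.0347]
orientation: [-0.427, 1.988, -1.988]
ft_force: [0.7, 0.5, -2.7]
grip_width: 0.0594
```

Emit:
send_rows(plan=[[[0.3, 0, 0.3, 0, 0], [0.3, 0, 0.1, 0, 0], [0.3, 0, 0, 0, 0], [0.3, 0, 0, 0, 0]]])

```text
clock: 7.4
ee_pos: [0.4155, -0.2825, 0.0308]
orientation: [-0.426, 1.988, -1.988]
ft_force: [-0.1, -0.5, -2.3]
grip_width: 0.0595
```

Emit:
send_rows(plan=[[[0.8, 0, 0, 0, 0], [0.8, 0, 0, 0, 0], [0.8, 0, 0, 0, 0], [0.8, 0, 0, 0, 0], [0.8, 0, -2, 0, 0]]])

```text
clock: 7.9
ee_pos: [0.4139, -0.2807, 0.0486]
orientation: [-0.43, 1.994, -1.984]
ft_force: [0.3, 0.3, 0.5]
grip_width: 0.0736
```

Emit:
send_rows(plan=[[[0.8, 0, -3, 0, 0], [0.8, 0, -4, 0, 0], [0.8, 2, -3, 0, 0], [0.8, 4, 0, 0, 0], [0.8, 0, 0, 0, 0]]])

```text
clock: 8.4
ee_pos: [0.3588, -0.3089, 0.1518]
orientation: [-0.424, 1.987, -1.993]
ft_force: [-0.2, 0.2, -0.7]
grip_width: 0.0734
```

Emit:
send_rows(plan=[[[0.8, 0, 0, 0, 0], [0.8, 0, 0, 0, 0]]])

```text
clock: 8.6
ee_pos: [0.361, -0.3065, 0.1502]
orientation: [-0.427, 1.989, -1.987]
ft_force: [-0.3, -0.3, 0.3]
grip_width: 0.0735
```

```bash
python3 look.py washer 0.02 w5.png; python3 look.py sleeve 0.024; python3 look.py sleeve 0.024 x.png top
```

```text
t 8.65 p [ 0.3611 -0.3064  0.1501] w 0.0738 f [0.2 0.4 0.5] q [-0.96 -0.02  1.96  0.    1.21  0.19]
[[-0.912 -0.     0.411]
 [-0.411  0.001 -0.912]
 [-0.    -1.    -0.001]]
spot washer 0.95 [ 0.4137 -0.2772  0.0078] shift cm [-5.99 14.23 -0.49]
reg 0.65 [ 0.4153 -0.2818  0.02  ] r 30.0 shift cm [-5.950e+00  1.301e+01  1.000e-02] px [317. 156.]
t 8.8 p [ 0.3612 -0.3065  0.1502] w 0.0733 f [-0.3 -0.1  0.7] q [-0.96 -0.02  1.96  0.    1.21  0.19]
[[-0.911 -0.     0.411]
 [-0.411  0.001 -0.911]
 [ 0.    -1.    -0.001]]
spot sleeve 0.76 [ 0.5432 -0.3368 -0.0007] shift cm [-15.35  15.08  10.26]
reg 0.68 [ 0.5389 -0.3335  0.024 ] r 18.7 shift cm [-15.09  12.61   9.78] px [474.   7.]
t 8.95 p [ 0.361  -0.3067  0.1504] w 0.0732 f [-0.4 -0.4 -0.3] q [-0.96 -0.02  1.96  0.    1.21  0.19]
[[-0.912 -0.     0.411]
 [-0.411  0.    -0.912]
 [ 0.    -1.    -0.   ]]
spot sleeve 0.53 [ 0.5493 -0.3372  0.0006] shift cm [-15.92  14.97  10.53]
reg 0.57 [ 0.5429 -0.3316  0.024 ] r 17.3 shift cm [-15.56  12.63   9.75] px [402. 223.]
```

View pics/w5.png

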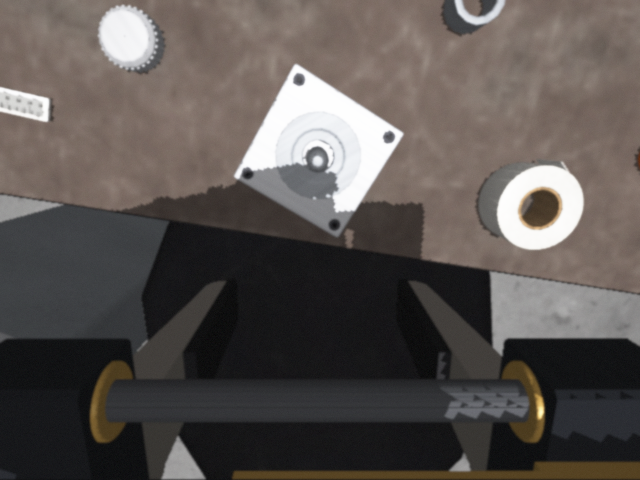

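The washer lies flat round the spindle at (317,156). Next is the sleeve.

Emit:
send_rows(plan=[[[0.7, -3, 0, 2, 0], [0.7, -4, 0, 2.6, 0], [0.7, -4, 0, 2.6, 0], [0.7, -3, 2, 2, 0], [0.7, -1.4, 3, 0.8, 0]]])

```text
clock: 9.55
ee_pos: [0.5464, -0.3365, 0.1022]
orientation: [-0.423, 1.98, -1.991]
ft_force: [0.1, 0.3, 0.1]
grip_width: 0.0642
```

Emit:
send_rows(plan=[[[0.7, 0, 2, 0, 0], [0.7, 0, 0, 0, 0], [0.7, 0, 0, 0, 0], [0.7, 0, 0, 0, 0]]])

```text
clock: 9.95
ee_pos: [0.5427, -0.3359, 0.0825]
orientation: [-0.424, 1.985, -1.99]
ft_force: [0.3, 0.6, 0.0]
grip_width: 0.064
```

```bash
python3 look.py sleeve 0.024 w6.png
```

```text
t 10.0 p [ 0.5428 -0.3359  0.0826] w 0.0644 f [ 1.5 -0.3  0. ] q [-0.74  0.46  1.53 -0.    1.14  0.41]
[[-0.912  0.002  0.41 ]
 [-0.41  -0.002 -0.912]
 [-0.001 -1.     0.003]]
reg 0.56 [ 0.5478 -0.3332  0.024 ] r 18.8 shift cm [-0.56  5.86 -0.06] px [317. 262.]
```

View pics/w6.png

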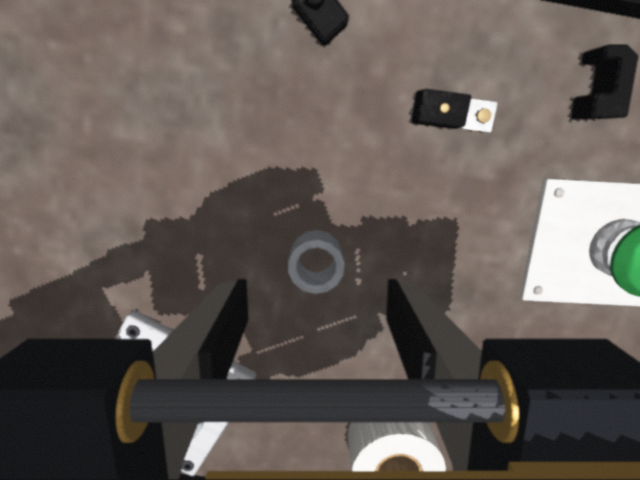

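The sleeve's top ring is at (316,266), nearly under the jaws, and the tape is well clear.

Emit:
send_rows(plan=[[[0.7, -0.3, 2, 0, 0], [0.7, 0, 2.2, 0, 0], [0.7, 0, 1.8, 0, 0], [0.7, 0, 0, 0, 0], [0.7, 0, 0, 0, 0]]])

```text
clock: 10.6
ee_pos: [0.545, -0.334, 0.0207]
orientation: [-0.426, 1.988, -1.988]
ft_force: [0.0, 0.4, 0.2]
grip_width: 0.0643
```

Emit:
send_rows(plan=[[[0.2, 0, 0, 0, 0], [0.2, 0, 0, 0, 0], [0.2, 0, 0, 0, 0], [0.2, 0, 0, 0, 0], [0.2, 0, 0, 0, 0]]])

```text
clock: 11.1
ee_pos: [0.5449, -0.3338, 0.0207]
orientation: [-0.427, 1.988, -1.988]
ft_force: [-0.4, 0.1, 0.2]
grip_width: 0.0321
```

Emit:
send_rows(plan=[[[0.2, 0, 0, 0, 0], [0.2, 0, 0, 0, 0]]])

```text
clock: 11.3
ee_pos: [0.5449, -0.3338, 0.0207]
orientation: [-0.427, 1.988, -1.988]
ft_force: [-0.4, 0.6, 0.4]
grip_width: 0.032
```

Emit:
send_rows(plan=[[[0.2, 0, -3, 0, 0], [0.2, 0, -4, 0, 0], [0.2, 0, -4, 0, 0], [0.2, 3, 0, -2, 0], [0.2, 4, 0, -2.5, 0]]])

```text
clock: 11.8
ee_pos: [0.4637, -0.3224, 0.1328]
orientation: [-0.425, 1.981, -1.99]
ft_force: [-1.1, -0.4, -0.9]
grip_width: 0.0322
```

Emit:
send_rows(plan=[[[0.2, 4, 0, -2.5, 0], [0.2, 3, 0, -2, 0], [0.2, 1.5, 0, -1, 0], [0.2, 0, 0, 0, 0], [0.2, 0, 0, 0, 0]]])

```text
clock: 12.3
ee_pos: [0.3629, -0.3065, 0.1309]
orientation: [-0.425, 1.987, -1.989]
ft_force: [0.4, 0.0, -0.2]
grip_width: 0.0318
```

Emit:
send_rows(plan=[[[0.2, 0, 0, 0, 0], [0.2, 0, 0, 0, 0]]])

```text
clock: 12.5
ee_pos: [0.3634, -0.3064, 0.1307]
orientation: [-0.427, 1.987, -1.988]
ft_force: [-0.0, 0.6, -0.4]
grip_width: 0.0319
```

```bash
python3 look.py sleeve 0.1335 w7.png
```

```text
t 12.55 p [ 0.3633 -0.3063  0.1306] w 0.0323 f [-0.8 -0.3 -1.1] q [-0.96  0.01  1.97  0.    1.16  0.19]
[[-0.912  0.     0.411]
 [-0.411 -0.    -0.912]
 [-0.    -1.     0.   ]]
spot sleeve 0.55 [ 0.3618 -0.3047  0.112 ] shift cm [ 0.07  1.86 -0.21]
reg 0.77 [ 0.3664 -0.3046  0.1335] r 19.7 shift cm [-0.36 -0.29 -0.03] px [316. 313.]
```

View pics/w7.png

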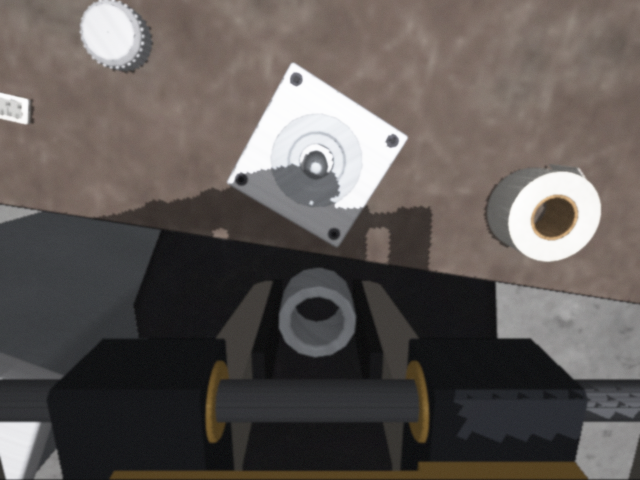

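The sleeve's top ring is at (318,318) and the spindle tip at (316,162).

```bash
cat > rel.py <<'E'
from h import *
import sys
a=[float(x) for x in sys.argv[1:]] # tip u v, part u v z
c=read_camera('wrist'); s=arm.sense(); p=np.array(s['ee_pos']); Q=R.from_rotvec(s['orientation']).as_matrix()
tip=ray(c,a[0],a[1],.072); w=ray(c,*a[2:])
print(tip,w,p,'tcp->w',100*Q.T@(w-p),'w->tip',100*Q.T@(tip-w))
E
python3 rel.py 316 162 318 318 0.134
```

```text
[ 0.41765243 -0.28081732  0.072     ] [ 0.36468838 -0.30569312  0.134     ] [ 0.36289482 -0.30617549  0.13050769] tcp->w [-0.18334375 -0.34923523  0.02961755] w->tip [-5.85069391  6.20008288 -0.09116848]
```

Emit:
send_rows(plan=[[[0.2, -3, 0, -0.1, 0], [0.2, -2.85, 0, 0, 0], [0.2, 0, 0, 0, 0], [0.2, 0, 1.5, 0, 0], [0.2, 0, 1.5, 0, 0]]])

```text
clock: 13.2
ee_pos: [0.4156, -0.2817, 0.1006]
orientation: [-0.427, 1.986, -1.989]
ft_force: [-0.4, -0.7, -1.1]
grip_width: 0.0323
```

Emit:
send_rows(plan=[[[0.2, 0, 1.3, 0, 0], [0.2, 0, 1.2, 0, 0], [0.2, 0, 1, 0, 0], [0.2, 0, 1, 0, 0], [0.2, 0, 0, 0, 0]]])

```text
clock: 13.7
ee_pos: [0.4146, -0.2805, 0.0541]
orientation: [-0.428, 1.991, -1.986]
ft_force: [0.3, -0.3, -0.6]
grip_width: 0.0319
```

Emit:
send_rows(plan=[[[0.2, 0, 0, 0, 0], [0.2, 0, 0, 0, 0]]])

```text
clock: 13.9
ee_pos: [0.4159, -0.2817, 0.0562]
orientation: [-0.426, 1.987, -1.989]
ft_force: [-0.4, -0.5, -0.9]
grip_width: 0.0323
```

Emit:
send_rows(plan=[[[0.2, 0, 0.8, 0, 0], [0.2, 0, 0.5, 0, 0], [0.2, 0, 0.2, 0, 0], [0.2, 0, 0, 0, 0], [0.2, 0, 0, 0, 0]]])

```text
clock: 14.4
ee_pos: [0.4152, -0.281, 0.0406]
orientation: [-0.427, 1.989, -1.987]
ft_force: [-1.7, 1.8, 4.0]
grip_width: 0.0321
```

Emit:
send_rows(plan=[[[0.65, 0, 0, 0, 0], [0.65, 0, 0, 0, 0], [0.65, 0, 0, 0, 0], [0.65, 0, 0, 0, 0], [0.65, 0, -2, 0, 0]]])

```text
clock: 14.9
ee_pos: [0.4139, -0.2796, 0.0584]
orientation: [-0.43, 1.994, -1.984]
ft_force: [0.7, 0.4, -0.8]
grip_width: 0.0596
```

Emit:
send_rows(plan=[[[0.65, 0, -3, 0, 0], [0.65, 0, -4, 0, 0], [0.65, 2, -3, 0, 0], [0.65, 4, 0, 0, 0], [0.65, 0, 0, 0, 0]]])

```text
clock: 15.4
ee_pos: [0.3589, -0.3078, 0.1617]
orientation: [-0.424, 1.987, -1.993]
ft_force: [0.2, 1.1, -1.0]
grip_width: 0.0597
```

Emit:
send_rows(plan=[[[0.8, 0, 0, 0, 0], [0.8, 0, 0, 0, 0]]])

```text
clock: 15.6
ee_pos: [0.361, -0.3054, 0.1601]
orientation: [-0.427, 1.989, -1.987]
ft_force: [-0.0, 0.1, -0.4]
grip_width: 0.0727
```

```bash
python3 look.py sleeve 0.044 w8.png;  python3 look.py pulley 0.018 x.png top
```

```text
t 15.65 p [ 0.3612 -0.3053  0.16  ] w 0.0733 f [0.6 0.6 0.6] q [-0.96 -0.04  1.95  0.    1.23  0.19]
[[-0.912 -0.     0.411]
 [-0.411  0.001 -0.912]
 [-0.    -1.    -0.001]]
spot sleeve 0.8 [ 0.4141 -0.2828  0.0184] shift cm [-5.75 14.16  0.14]
reg 0.81 [ 0.4151 -0.2801  0.044 ] r 16.3 shift cm [-5.96 11.61 -0.07] px [316. 157.]
t 15.8 p [ 0.3612 -0.3054  0.1602] w 0.0735 f [ 0.6 -0.3  0.1] q [-0.96 -0.04  1.95  0.    1.23  0.19]
[[-0.911 -0.     0.411]
 [-0.411  0.001 -0.911]
 [ 0.    -1.    -0.001]]
spot pulley 0.9 [0.4417 0.1745 0.0016] shift cm [-27.08  15.89 -40.41]
reg 0.61 [0.4434 0.1723 0.018 ] r 25.6 shift cm [-27.14  14.25 -40.15] px [183. 266.]
```

View pics/w8.png

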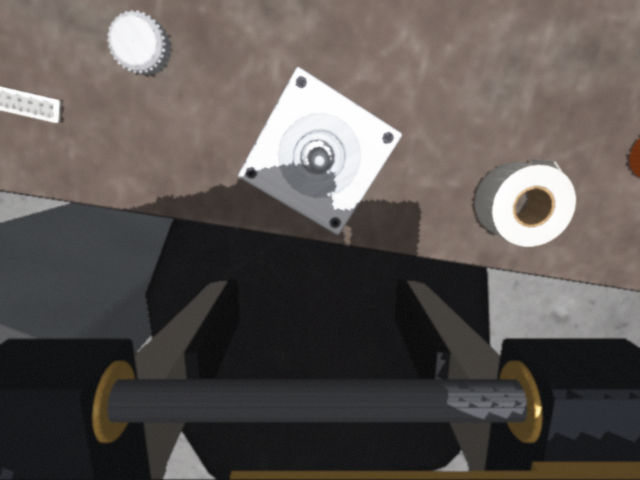

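The sleeve is standing on the washer round the spindle at (318,157). Next is the pulley.

Emit:
send_rows(plan=[[[0.8, -2.7, 0, -4, 0], [0.8, -2.7, 0, -4, 0], [0.8, -2.7, 0, -4, 0], [0.8, -2.7, 0, -4, 0], [0.8, -2.7, 0, -4, 0]]])

```text
clock: 16.4
ee_pos: [0.4019, -0.0662, 0.1608]
orientation: [-0.426, 1.988, -1.988]
ft_force: [-0.0, 0.2, -0.3]
grip_width: 0.0738
```

Emit:
send_rows(plan=[[[0.8, -2.7, 0, -4, 0], [0.8, -2.7, 0, -4, 0], [0.8, -2.7, 0, -4, 0], [0.8, -2.7, 0, -4, 0], [0.8, -2.7, 0, -4, 0]]])

```text
clock: 16.9
ee_pos: [0.4429, 0.1721, 0.1607]
orientation: [-0.427, 1.987, -1.988]
ft_force: [0.4, 0.1, -0.2]
grip_width: 0.0735
```

Emit:
send_rows(plan=[[[0.8, 0, 3, 0, 0], [0.8, 0, 3, 0, 0], [0.8, 0, 0, 0, 0], [0.8, 0, 0, 0, 0], [0.8, 0, 0, 0, 0]]])

```text
clock: 17.4
ee_pos: [0.4442, 0.1696, 0.1023]
orientation: [-0.423, 1.987, -1.988]
ft_force: [-0.2, -0.1, 0.7]
grip_width: 0.0736
```

```bash
python3 look.py pulley 0.018 w9.png
```

```text
t 17.45 p [0.4443 0.1696 0.1024] w 0.0732 f [0.3 0.7 0.4] q [0.11 0.05 1.99 0.   1.1  1.26]
[[-0.912  0.003  0.41 ]
 [-0.41   0.    -0.912]
 [-0.003 -1.     0.001]]
spot pulley 0.65 [ 0.4416  0.1738 -0.0023] shift cm [ 0.11 10.47 -0.51]
reg 0.77 [0.4461 0.1765 0.018 ] r 26.2 shift cm [-0.42  8.44 -0.57] px [308. 251.]
```

View pics/w9.png

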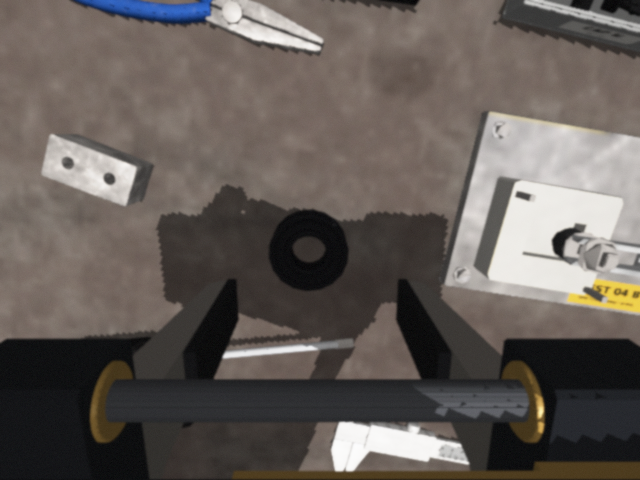

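The pulley is at (308,250). The block, the clamp plate and the screwdriver are clear of the fingers.

Emit:
send_rows(plan=[[[0.8, -0.3, 2, -0.5, 0], [0.8, 0, 3, 0, 0], [0.8, 0, 2, 0, 0], [0.8, 0, 1, 0, 0], [0.8, 0, 0, 0, 0]]])

```text
clock: 18.05
ee_pos: [0.4438, 0.1754, 0.0207]
orientation: [-0.426, 1.988, -1.988]
ft_force: [0.7, -0.2, 1.0]
grip_width: 0.0738
```

Emit:
send_rows(plan=[[[0.8, 0, 0, 0, 0], [0.35, 0, 0, 0, 0], [0.35, 0, 0, 0, 0], [0.35, 0, 0, 0, 0], [0.35, 0, 0, 0, 0]]])

```text
clock: 18.55
ee_pos: [0.4438, 0.1755, 0.0209]
orientation: [-0.426, 1.988, -1.988]
ft_force: [-1.0, -0.4, 1.8]
grip_width: 0.0491
```

Emit:
send_rows(plan=[[[0.35, 0, 0, 0, 0], [0.35, 0, 0, 0, 0]]])

```text
clock: 18.75
ee_pos: [0.4438, 0.1755, 0.0209]
orientation: [-0.426, 1.988, -1.988]
ft_force: [-0.1, -0.7, 3.8]
grip_width: 0.0489
```

Emit:
send_rows(plan=[[[0.35, 0, -2, 0, 0], [0.35, 0, -3, 0, 0], [0.35, 0, -4, 0, 0], [0.35, 0, -3, 0, 0], [0.35, 2.7, 0, 4, 0]]])

```text
clock: 19.25
ee_pos: [0.4391, 0.1306, 0.1456]
orientation: [-0.42, 1.98, -1.981]
ft_force: [0.4, -1.2, -1.1]
grip_width: 0.0494
```

Emit:
send_rows(plan=[[[0.35, 2.7, 0, 4, 0], [0.35, 2.7, 0, 4, 0], [0.35, 2.7, 0, 4, 0], [0.35, 2.7, 0, 4, 0], [0.35, 2.7, 0, 4, 0]]])

```text
clock: 19.75
ee_pos: [0.3934, -0.1115, 0.1405]
orientation: [-0.426, 1.988, -1.988]
ft_force: [0.2, 0.6, 0.3]
grip_width: 0.0492
```

Emit:
send_rows(plan=[[[0.35, 2.7, 0, 4, 0], [0.35, 2.7, 0, 4, 0], [0.35, 2.7, 0, 4, 0], [0.35, 2.7, 0, 4.5, 0], [0.35, 0, 0, 0, 0]]])

```text
clock: 20.25
ee_pos: [0.3628, -0.3074, 0.1409]
orientation: [-0.421, 1.989, -1.994]
ft_force: [-0.0, 0.7, 0.4]
grip_width: 0.049
```

Emit:
send_rows(plan=[[[0.35, 0, 0, 0, 0], [0.35, 0, 0, 0, 0], [0.35, 0, 0, 0, 0]]])

```text
clock: 20.55
ee_pos: [0.364, -0.3006, 0.1403]
orientation: [-0.429, 1.988, -1.986]
ft_force: [0.0, 0.6, -0.9]
grip_width: 0.049
```

```bash
python3 look.py pulley 0.138 w10.png
```

```text
t 20.6 p [ 0.3641 -0.3008  0.1404] w 0.0497 f [-0.6  0.2 -0.8] q [-0.95 -0.01  1.97  0.    1.18  0.2 ]
[[-0.911 -0.     0.412]
 [-0.412  0.    -0.911]
 [-0.    -1.    -0.001]]
spot pulley 0.83 [ 0.3637 -0.3002  0.1207] shift cm [ 0.01  1.97 -0.07]
reg 0.75 [ 0.367  -0.2986  0.138 ] r 26.9 shift cm [-0.36  0.24 -0.08] px [316. 308.]
```

View pics/w10.png

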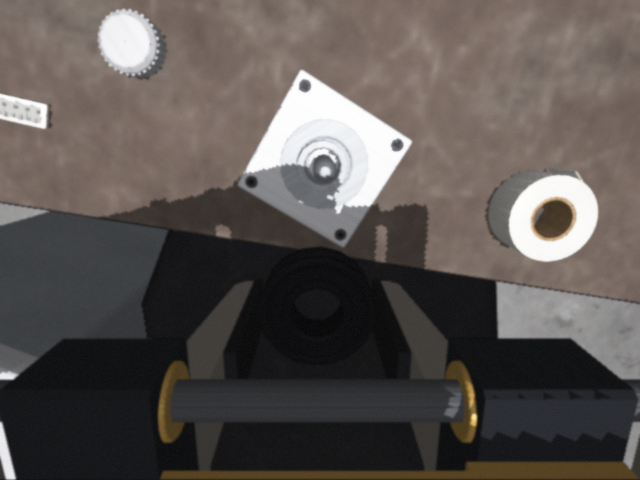

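The pulley is held level with its hole near (317,310), and the spindle tip is at (324,168).

```bash
python3 rel.py 324 168 317 310 0.1375
```

```text
[ 0.41694112 -0.28137326  0.072     ] [ 0.36605042 -0.30014075  0.1375    ] [ 0.36406282 -0.30145156  0.14065944] tcp->w [-0.23508189  0.31594742 -0.0377104 ] w->tip [-5.41029593  6.55021546  0.38301581]
```

Emit:
send_rows(plan=[[[0.35, -2.7, 0, 0.2, 0], [0.35, -2.7, 0, 0.2, 0], [0.35, 0, 0, 0, 0], [0.35, 0, 1.5, 0, 0], [0.35, 0, 1.3, 0, 0]]])

```text
clock: 21.25
ee_pos: [0.4145, -0.2836, 0.1122]
orientation: [-0.427, 1.987, -1.988]
ft_force: [0.3, 0.6, -0.6]
grip_width: 0.0491
```

Emit:
send_rows(plan=[[[0.35, 0, 1.2, 0, 0], [0.35, 0, 1, 0, 0], [0.35, 0, 1, 0, 0], [0.35, 0, 0, 0, 0], [0.35, 0, 0, 0, 0]]])

```text
clock: 21.75
ee_pos: [0.4146, -0.2838, 0.0805]
orientation: [-0.427, 1.988, -1.988]
ft_force: [0.2, -0.4, 0.2]
grip_width: 0.0489
```

Emit:
send_rows(plan=[[[0.35, 0, 0, 0, 0], [0.35, 0, 0, 0, 0]]])

```text
clock: 21.95
ee_pos: [0.415, -0.2841, 0.0812]
orientation: [-0.426, 1.987, -1.989]
ft_force: [0.4, 0.3, 0.3]
grip_width: 0.0495
```

Emit:
send_rows(plan=[[[0.35, -0.1, 0, -0.2, 0], [0.35, 0, 0.8, 0, 0], [0.35, 0, 0.6, 0, 0], [0.35, 0, 0, 0, 0], [0.35, 0, 0.2, 0, 0]]])

```text
clock: 22.45
ee_pos: [0.4147, -0.2814, 0.0648]
orientation: [-0.427, 1.989, -1.988]
ft_force: [-4.3, 5.5, 17.3]
grip_width: 0.0493
```

Emit:
send_rows(plan=[[[0.35, 0, 0, 0, 0], [0.35, 0, 0, 0, 0]]])

```text
clock: 22.65
ee_pos: [0.4148, -0.2814, 0.0649]
orientation: [-0.427, 1.988, -1.988]
ft_force: [-1.8, 2.3, 4.1]
grip_width: 0.0494
```

Contact is at the expected height. I release, back off and look.

Emit:
send_rows(plan=[[[0.75, 0, 0, 0, 0], [0.75, 0, 0, 0, 0], [0.75, 0, 0, 0, 0], [0.75, 0, 0, 0, 0], [0.75, 0, -2, 0, 0]]])

```text
clock: 23.15
ee_pos: [0.4131, -0.2798, 0.0823]
orientation: [-0.43, 1.994, -1.984]
ft_force: [-0.6, -0.7, 0.2]
grip_width: 0.0688
```

Emit:
send_rows(plan=[[[0.75, 0, -3, 0, 0], [0.75, 0, -4, 0, 0], [0.75, 3, 0, -1, 0], [0.75, 3, 0, -2, 0], [0.75, 0, 0, 0, 0]]])

```text
clock: 23.65
ee_pos: [0.345, -0.2775, 0.1538]
orientation: [-0.427, 1.992, -1.988]
ft_force: [0.3, -1.0, -0.1]
grip_width: 0.0689
```

Emit:
send_rows(plan=[[[0.75, 0, 0, 0, 0], [0.75, 0, 0, 0, 0]]])

```text
clock: 23.85
ee_pos: [0.3484, -0.2791, 0.1549]
orientation: [-0.426, 1.987, -1.989]
ft_force: [-0.2, 0.3, -0.3]
grip_width: 0.0689
```

```bash
python3 look.py pulley 0.062 w11.png; python3 look.py cap 0.02;  python3 look.py cap 0.02 x.png top
```

```text
t 23.9 p [ 0.3485 -0.2791  0.1548] w 0.0689 f [ 0.1 -0.8 -0.1] q [-0.95 -0.11  2.03  0.    1.22  0.2 ]
[[-0.912  0.001  0.411]
 [-0.411 -0.    -0.912]
 [-0.    -1.     0.001]]
spot pulley 0.81 [ 0.4123 -0.2812  0.0447] shift cm [-5.72 11.02  2.8 ]
reg 0.79 [ 0.4154 -0.2802  0.062 ] r 25.0 shift cm [-6.05  9.29  2.84] px [364. 157.]
t 24.05 p [ 0.3483 -0.2789  0.1546] w 0.0691 f [0.6 0.  0.5] q [-0.95 -0.11  2.03  0.    1.22  0.2 ]
[[-0.912  0.     0.411]
 [-0.411 -0.    -0.912]
 [-0.    -1.     0.   ]]
spot cap 0.55 [ 4.332e-01 -1.350e-01 -2.000e-04] shift cm [-13.65  15.48  -9.63]
reg 0.93 [ 0.4333 -0.1409  0.02  ] r 20.4 shift cm [-13.42  13.46  -9.08] px [179.  40.]
t 24.2 p [ 0.348  -0.2787  0.1545] w 0.069 f [0.3 0.1 0.4] q [-0.95 -0.11  2.03  0.    1.22  0.2 ]
[[-0.912 -0.     0.411]
 [-0.411  0.    -0.912]
 [ 0.    -1.    -0.   ]]
spot cap 0.63 [ 0.4309 -0.1395 -0.0024] shift cm [-13.28  15.69  -9.28]
spot cap 0.61 [ 0.5182 -0.516   0.0006] shift cm [-5.77 15.38 28.63]
reg 0.69 [ 0.5188 -0.5107  0.02  ] r 20.5 shift cm [-6.04 13.44 28.17] px [479. 234.]
reg 0.57 [ 0.4331 -0.1367  0.02  ] r 19.3 shift cm [-13.59  13.45  -9.45] px [319. 270.]
```

View pics/w11.png

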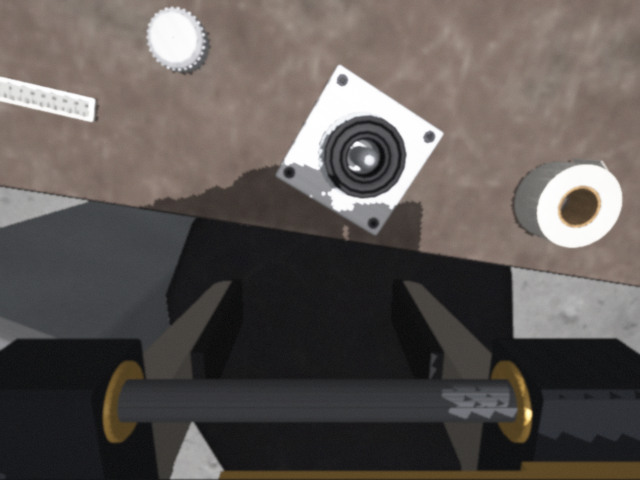

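The pulley is down over the spindle at (364,157). The grey cap is at (177,39) in the wrist view. The top camera's best "cap" hit is the orange look-alike, which I leave alone.

Emit:
send_rows(plan=[[[0.75, -3, 0, -2.3, 0], [0.75, -4, 0, -3, 0], [0.75, -4, 1, -2.5, 0], [0.75, -2.3, 3, -1.5, 0], [0.75, 0, 3, 0, 0]]])

```text
clock: 24.8
ee_pos: [0.4328, -0.137, 0.0845]
orientation: [-0.428, 1.983, -1.986]
ft_force: [-0.9, -0.2, 0.0]
grip_width: 0.0688
```

Emit:
send_rows(plan=[[[0.75, 0, 1, 0, 0], [0.75, 0, 0, 0, 0], [0.75, 0, 0, 0, 0], [0.75, 0, 0, 0, 0]]])

```text
clock: 25.2
ee_pos: [0.4318, -0.1406, 0.0762]
orientation: [-0.423, 1.986, -1.99]
ft_force: [-0.4, 0.2, -0.6]
grip_width: 0.0689
```

```bash
python3 look.py cap 0.02 w12.png
```

```text
t 25.25 p [ 0.4318 -0.1405  0.0761] w 0.0692 f [-0.   0.1  1. ] q [-0.58  0.04  2.07  0.    1.04  0.57]
[[-0.912  0.003  0.409]
 [-0.409 -0.002 -0.912]
 [-0.002 -1.     0.003]]
spot cap 0.72 [ 0.434  -0.1331  0.0027] shift cm [-0.49  7.34 -0.6 ]
reg 0.57 [ 0.4361 -0.1364  0.02  ] r 20.1 shift cm [-0.55  5.61 -0.21] px [313. 263.]
```

Emit:
send_rows(plan=[[[0.75, -0.4, 1.5, -0.2, 0], [0.75, 0, 2, 0, 0], [0.75, 0, 1.8, 0, 0], [0.75, 0, 0, 0, 0], [0.75, 0, 0, 0, 0]]])

```text
clock: 25.85
ee_pos: [0.4339, -0.1361, 0.0222]
orientation: [-0.426, 1.988, -1.988]
ft_force: [-0.1, -0.1, 0.3]
grip_width: 0.0689
```

Emit:
send_rows(plan=[[[0.25, 0, 0, 0, 0], [0.25, 0, 0, 0, 0], [0.25, 0, 0, 0, 0], [0.25, 0, 0, 0, 0], [0.25, 0, 0, 0, 0]]])

```text
clock: 26.35
ee_pos: [0.4339, -0.1361, 0.0219]
orientation: [-0.426, 1.987, -1.988]
ft_force: [0.8, -0.5, 2.6]
grip_width: 0.0375
```

Emit:
send_rows(plan=[[[0.25, 0, 0, 0, 0], [0.25, 0, 0, 0, 0]]])

```text
clock: 26.55
ee_pos: [0.4339, -0.136, 0.0219]
orientation: [-0.426, 1.988, -1.988]
ft_force: [-0.9, -0.5, 3.9]
grip_width: 0.0375
```

Emit:
send_rows(plan=[[[0.25, 0, -2, 0, 0], [0.25, 0, -3, 0, 0], [0.25, 0, -4, 0, 0], [0.25, 0, -3, 0, 0], [0.25, 3, 0, 2.5, 0]]])

```text
clock: 27.05
ee_pos: [0.4199, -0.1707, 0.146]
orientation: [-0.424, 1.977, -1.988]
ft_force: [0.6, -1.5, -0.5]
grip_width: 0.0375
```

Emit:
send_rows(plan=[[[0.25, 4, 0, 3, 0], [0.25, 3.5, 0, 3, 0], [0.25, 3.1, 0, 3, 0], [0.25, 0, 0, 1, 0], [0.25, 0, 0, 0, 0]]])

```text
clock: 27.55
ee_pos: [0.3608, -0.3066, 0.1413]
orientation: [-0.424, 1.99, -1.989]
ft_force: [-0.5, -0.1, -0.4]
grip_width: 0.0377
```

Emit:
send_rows(plan=[[[0.25, 0, 0, 0, 0], [0.25, 0, 0, 0, 0]]])

```text
clock: 27.75
ee_pos: [0.3613, -0.3041, 0.1411]
orientation: [-0.429, 1.988, -1.986]
ft_force: [-0.2, 1.0, -1.2]
grip_width: 0.0378
```

```bash
python3 look.py cap 0.14 w13.png; python3 look.py pulley 0.062
```

```text
t 27.8 p [ 0.3614 -0.3042  0.1413] w 0.0375 f [-0.6 -0.1 -0.5] q [-0.96 -0.02  1.97  0.    1.19  0.19]
[[-0.911 -0.     0.412]
 [-0.412  0.001 -0.911]
 [ 0.    -1.    -0.001]]
spot cap 0.56 [ 0.3608 -0.3019  0.1203] shift cm [-0.04  2.1  -0.23]
reg 0.68 [ 0.3638 -0.3029  0.14  ] r 20.8 shift cm [-0.28  0.13 -0.01] px [317. 311.]
t 27.95 p [ 0.3613 -0.3048  0.1415] w 0.0377 f [ 0.1  0.1 -0.2] q [-0.96 -0.02  1.97  0.    1.19  0.19]
[[-0.911 -0.     0.412]
 [-0.412  0.    -0.911]
 [ 0.    -1.    -0.   ]]
spot pulley 0.97 [ 0.4106 -0.284   0.0434] shift cm [-5.35  9.81  0.13]
reg 0.96 [ 0.4154 -0.2803  0.062 ] r 25.2 shift cm [-5.94  7.95 -0.01] px [318. 161.]
```

View pics/w13.png

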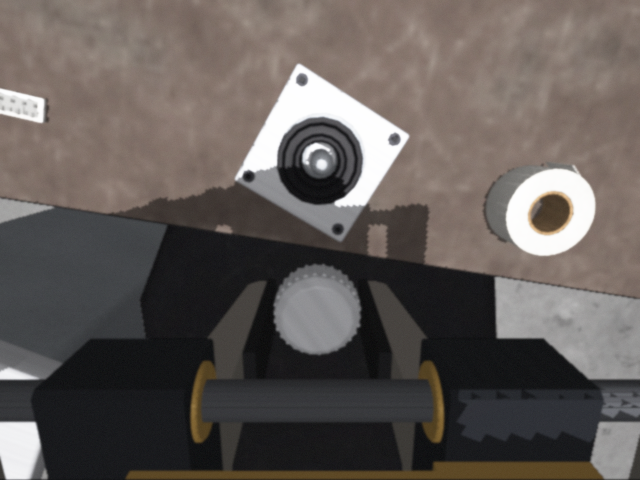

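The cap is held level at (317,313), and the spindle tip is at (320,162) inside the pulley's hole.

Emit:
send_rows(plan=[[[0.25, -3, 0, 0.1, 0], [0.25, -2.8, 0, 0, 0], [0.25, 0, 0, 0, 0], [0.25, 0, 1.5, 0, 0], [0.25, 0, 1.5, 0, 0]]])

```text
clock: 28.55
ee_pos: [0.4143, -0.2831, 0.1117]
orientation: [-0.427, 1.986, -1.989]
ft_force: [-0.4, -0.2, -1.0]
grip_width: 0.0374
```

Emit:
send_rows(plan=[[[0.25, 0, 1, 0, 0], [0.25, 0, 0.7, 0, 0], [0.25, 0, 0, 0, 0], [0.25, 0, 0, 0, 0], [0.25, 0, 0, 0, 0]]])

```text
clock: 29.05
ee_pos: [0.4146, -0.2833, 0.0953]
orientation: [-0.426, 1.987, -1.989]
ft_force: [0.5, 0.1, -1.1]
grip_width: 0.0374
```

Emit:
send_rows(plan=[[[0.25, -0.1, 0, -0.1, 0], [0.25, 0, 0.6, 0, 0], [0.25, 0, 0.3, 0, 0], [0.25, 0, 0.1, 0, 0], [0.25, 0, 0.1, 0, 0]]])

```text
clock: 29.55
ee_pos: [0.4146, -0.2812, 0.0838]
orientation: [-0.427, 1.989, -1.987]
ft_force: [-3.1, 2.5, 9.3]
grip_width: 0.0378
```

Emit:
send_rows(plan=[[[0.25, 0, 0, 0, 0], [0.25, 0, 0, 0, 0]]])

```text
clock: 29.75
ee_pos: [0.4146, -0.2812, 0.0839]
orientation: [-0.427, 1.989, -1.987]
ft_force: [-3.1, 3.0, 6.0]
grip_width: 0.0375
```

The cap is seated at the expected height of 0.084. I release, back off and check.

Emit:
send_rows(plan=[[[0.65, 0, 0, 0, 0], [0.65, 0, 0, 0, 0], [0.65, 0, 0, 0, 0], [0.65, 0, 0, 0, 0], [0.65, 0, -2, 0, 0]]])

```text
clock: 30.25
ee_pos: [0.4132, -0.2798, 0.1012]
orientation: [-0.43, 1.994, -1.984]
ft_force: [1.0, 1.0, 0.0]
grip_width: 0.0597
```

Emit:
send_rows(plan=[[[0.65, 0, -3, 0, 0], [0.65, 0, -4, 0, 0], [0.65, 3, -2, 0, 0], [0.65, 4, 0, 0, 0], [0.65, 0, 0, 0, 0]]])

```text
clock: 30.75
ee_pos: [0.3487, -0.3121, 0.1945]
orientation: [-0.424, 1.988, -1.993]
ft_force: [0.2, 0.2, -1.2]
grip_width: 0.0595
```

Emit:
send_rows(plan=[[[0.65, 0, 0, 0, 0], [0.65, 0, 0, 0, 0], [0.65, 0, 0, 0, 0]]])

```text
clock: 31.05
ee_pos: [0.3515, -0.3096, 0.1932]
orientation: [-0.428, 1.988, -1.987]
ft_force: [0.5, 0.8, 0.3]
grip_width: 0.0598
```

```bash
python3 look.py cap 0.082 w14.png; python3 look.py pulley 0.062; python3 a.py | grep -E "top (tape|block)"
```

```text
t 31.1 p [ 0.3515 -0.3096  0.1932] w 0.0598 f [ 0.7 -0.3 -0.4] q [-0.98 -0.09  1.93  0.    1.3   0.17]
[[-0.911 -0.     0.411]
 [-0.411  0.001 -0.911]
 [-0.    -1.    -0.001]]
spot cap 0.92 [ 5.194e-01 -5.135e-01 -4.000e-04] shift cm [-6.92 19.35 25.5 ]
spot cap 0.72 [ 0.4098 -0.2796  0.0636] shift cm [-6.55 12.97 -0.33]
reg 0.94 [ 0.496  -0.4624  0.082 ] r 16.8 shift cm [-6.89 11.11 19.87] px [627. 142.]
reg 0.68 [ 0.4132 -0.281   0.082 ] r 18.7 shift cm [-6.8  11.13 -0.06] px [316. 144.]
t 31.25 p [ 0.3513 -0.3098  0.1934] w 0.0598 f [-0.9 -0.7  0.8] q [-0.98 -0.09  1.93  0.    1.3   0.17]
[[-0.912 -0.     0.411]
 [-0.411  0.    -0.912]
 [ 0.    -1.    -0.   ]]
reg 0.75 [ 0.4161 -0.2805  0.062 ] r 25.4 shift cm [-7.11 13.14 -0.  ] px [317. 139.]
top block 0.86 [ 0.44   0.312 -0.003] [125. 269.]
```

View pics/w14.png

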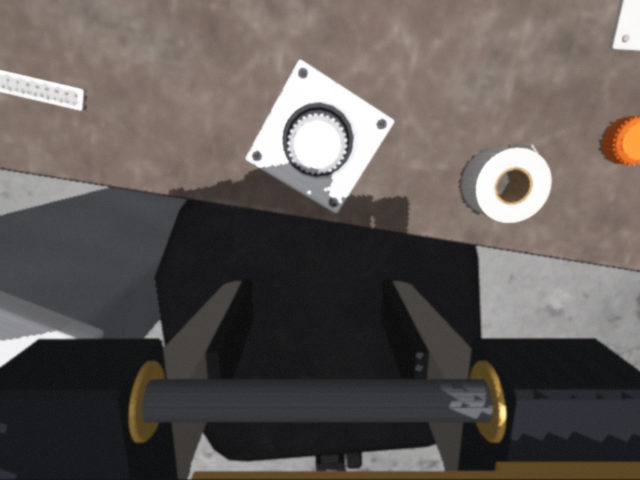

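The cap sits level and centred on the pulley at (317,143). The gripper is clear, and the tape at (511,185) stands as before. I hand the job in.

```bash
python3 -c "
from plant import ticket
print(ticket.hand_in())"
```

```text
the job is handed in; nothing more can be done
None
```

The pulley set is built on the spindle in the required order: washer, sleeve, pulley, then the grey cap. I handed it in at about 31 s of the 109 s allowed; no verdict is reported.

- **Seating:** every part was released at the height it should sit at. I felt contact for the sleeve, pulley and cap. The washer was let go about 1 mm above the plate, and the next picture showed it flat round the spindle.
- **Centring:** the last wrist picture puts the cap at (0.413, -0.281) and the pulley at (0.416, -0.281). The spindle is at about (0.417, -0.281), so both are well inside 7 mm.
- **Gripper:** it was empty and about 13 cm clear of the stack when I handed in.
- **Bystanders:** the gauge block measured within 4 mm of its first position, which is within the error of the measurement. The network missed the tape in the final top view, so I have no final number for it. In the wrist pictures it is upright and looks unmoved, and the arm never touched it.
- **Disagreements:**
  - The cap network also reported the orange look-alike, sometimes as its best hit; I left that one alone.
  - Position estimates from the different methods differed by 2 to 5 mm, which did not matter for the fit.

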